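# Pin the frying pan's handle into its shelf yoke

### The arm

A 6-joint arm with a two-finger parallel gripper is mounted at the origin on the work surface. World frame = base frame: x ahead of the robot, y to its left, z up, the work surface at z = 0. Lengths are in m, angles in rad, forces in N, time in s.
With the tool pointing down it reaches from about 0.275 to 0.75 m from the base axis. Payload 10.2 kg.
Tool frame: the origin (TCP) lies midway between the tips of the shut fingers; the grasp point (between the pads) lies 19 mm behind it; z points along the fingers, y is the line along which they close (so a half turn about z gives the same grasp; the last joint's range is limited). The gripper opens to 88 mm and grips with 3 to 60 N. Pads are 18 mm wide; open, the fingers measure 123 mm over their backs; the gripper's body (75 mm by 187 mm) begins 45 mm behind the grasp point.
Start: joints at [-1.373, 0.313, 1.498, -0, 1.331, -0.223], TCP at [0.214, -0.479, 0.239] pointing down, gripper open.
Joint ranges: [-2.94, 2.94], [-0.97, 2.17], [0.19, 2.56], [-1.23, 4.37], [0.02, 3.11], [-2.88, 2.88]. Speed limits (rad/s): [2.39, 2.39, 3.01, 3.14, 3.14, 3.14].

### API

Orientations are given as a rotation vector (axis times angle).
In Python, from rig import arm gives the robot as it stands.
- The arm moves only by the tool drive_tool, never from a script. Its argument "series" is one flat list of numbers, 7 for each row, row after row: the shift along the tool's x, y, z scaled (see below), then the turn, a rotation vector about the tool's x, y, z scaled (see below), then the opening, from 0 (shut) to 1 (fully open). A call has 1 to 20 rows; each row shifts and turns the commanded pose from where the row before left it, along the tool's axes as they then stand; what a row does not reach is not made up. The controller multiplies each number of a shift by 20 mm and each number of a turn by 6 degrees. A row lasts 1/12 s, in which the tool goes at most 41.7 mm and 7.16 degrees, less where a joint would pass 70% of its speed; a pose out of reach is approached as far as the arm can. A call with a number of a shift or a turn outside -1 to 1 is refused whole. A call with a gripper value outside its range is refused whole. The fingers move at their own pace and stop on an object; "grip_force" is the grip in N (left out, the last holds). Time passes only in rows, so rows that do not move let the fingers close. It gives the time, the measured TCP pose, the force, the opening and the grip force at its end, in the units of the state.
- arm.state(): the state, without advancing time (a new reading comes with each control period).
- arm.read_camera(name): name is "scene" or "top"; returns a dict with "image" (384x512x3 uint8, red, green, blue), "camera_matrix" (3x3 intrinsics, pixels), "k1" (the pictures are not rectified: a ray, as slopes to the right and down, at radius r is drawn at 1 + k1 r^2 times it, then the intrinsics apply), "cam_to_world" (4x4, takes a point from camera to world coordinates). Camera axes: x right, y down, z forward; pixel columns grow to the right and rows downward; lengths in m; the calibration is good to about 2 mm. A picture is of the moment at which its call begins. There is no depth.
- arm.job_done(): hands the job in; it is judged then, once.
The state is a dict: "clock": time; "qpos": joint angles; "joint_vel": joint speeds; "joint_efforts": joint torques, N m; "eef_pos": TCP position; "ee_rot": TCP orientation; "ft_force": force on the tool from outside, world axes, zero at the start; "wrist_torque": the same for the moment, N m; "gripper_width": finger opening in m; "finger_force": force on a finger pad.
Only numpy, scipy, OpenCV 4.12 (cv2) and the standard library are available. Lean on these libraries where they do the work, as an engineer would, in place of code of your own. Each camera call takes 0.05 s, during which the arm holds its last target. There are 200 camera calls.

### The job

The eye of the black frying pan's handle already sits between the two ears of the steel yoke on the oak shelf. Take the long steel pin with the red knob out of the plastic container and put it down through the upper ear, the eye and the lower ear, fully home and upright, so that the pan cannot be knocked off the shelf. Leave the short brass pin with the blue knob in the container, and do not drag the pan about.

Things in the scene. Friction and masses are not known exactly. Their poses are not given: they have to be found in the camera images.
- lock_pin: Pin to use: steel, red knob, 110 g, upright in either of the white container's two wells. Origin: on its axis at the underside of its flange; z up. Above origin: flange 48 mm dia, 6 mm thick, then a round red knob 24 mm dia, to 50 mm; grip it at any yaw. Below: shank 12 mm dia, 54 mm long, last 7 mm tapered to 6 mm. Flange rests on the container's green deck, 130 mm over the work surface.
- short_pin: Wrong pin, leave it: brass with blue knob; head and origin as the lock pin's, shank only 25 mm. In the other well, 90 mm from the lock pin. Wells are 20 mm wide. The container is fixed, 110 x 190 mm, yaw up to 0.3 rad; its flip-top lid stands open on the side away from the robot, 75 to 95 mm from the line of the wells, up to 45 mm above the deck.
- bracket: Steel yoke fixed on the oak shelf. Origin: on the shelf's top (50 mm above the work surface), on the upright axis of the ears' holes; z up. Open to its +y (pan side); web at -y, 32 to 46 mm out, no higher than the upper ear. Two level ears 64 x 64 mm: lower from 32 to 40 mm, upper from 58 to 66 mm above the origin, each with a round 30 mm through hole over the origin.
- pan: Loose black frying pan, 0.8 kg, on the shelf. Origin: at shelf-top height straight under the centre of the eye at its handle's end; z up, +y towards the bowl (200 mm dia, 42 mm tall, centre 265 mm off). Eye: flat ring, 30 mm hole, 50 mm outside, 44 to 54 mm above the origin, between the ears and up to 5 mm off their axis; aim the pin halfway between the two axes.
Not all that is in view belongs to the job. What is shaped like the lock_pin but orange or pink is not meant.

How it is judged:
On the way:
1. the long pin is lifted out of the container, its tip above the deck (height (world z) of lock_pin above 0.186 m), for 0.1 s.
At the end, for the whole second after the job is handed in: The long pin stands upright (within 10 degrees) and at rest through upper ear, eye and lower ear, its flange down on the upper ear (within 6 mm), its axis within 13 mm of the axes of the ears' holes and of the eye; the pan stands level (within 10 degrees) and still (horizontal distance between lock_pin and bracket below 0.013 m and horizontal distance between lock_pin and pan below 0.013 m and z of lock_pin in the frame of bracket between 0.06 and 0.072 m and angle between each of lock_pin, pan's own z axis and vertical below 0.175 rad and linear speed of each of lock_pin, pan below 0.03 m/s); the robot touches nothing.
It fails at once if the short pin is shifted by more than 30 mm (distance of short_pin from where it was at the start of the episode above 0.03 m).
It fails at once if the eye of the pan is dragged by more than 30 mm (distance of pan from where it was at the start of the episode above 0.03 m).
It also fails if it takes over 42 s, if anything falls off the work surface, if the arm or the gripper's body presses on something with over 40 N, if the wrist force passes 120 N, or if a joint passes its speed limit or range.

## Working session

There is one attempt and no reset: what is moved stays moved. The work goes in short steps, Python scripts to look and compute and a tool call to move; the robot and the scene stay as the last step left them, time stands still between calls to the robot, and variables do not carry over. Pictures are saved under pics/ and viewed, at most 10 in all, crops included, and the job is handed in when it is done.

Besides the shell and the picture viewer there is one more tool, called as a command line: name --argument value ..., lists and objects as JSON in quotes. drive_tool: Moves the arm, as the interface text tells. Shifts and turns lie within -1 to 1; 1 stands for 20 mm of shift or 6 degrees of turn. Its arguments: {"type":"object","properties":{"series":{"type":"array"},"grip_force":{"type":"number"}},"required":["series"]}

```bash
mkdir -p pics
cat > h.py <<'E'
import numpy as np, cv2
from rig import arm
def cam(n):
    c=arm.read_camera(n); return c
def ray(c,u,v):
    K=np.array(c["camera_matrix"]);d=np.array([(u-K[0,2])/K[0,0],(v-K[1,2])/K[1,1]])
    s=d.copy()
    for _ in range(20): s=d/(1+c["k1"]*(s@s))
    T=np.array(c["cam_to_world"]); return T[:3,3],T[:3,:3]@np.array([s[0],s[1],1])
def onz(c,u,v,z):
    o,d=ray(c,u,v); return o+d*(z-o[2])/d[2]
def save(c,n): cv2.imwrite("pics/"+n,cv2.cvtColor(c["image"],cv2.COLOR_RGB2BGR))
E
python3 - <<'E'
from h import *
np.set_printoptions(precision=4,suppress=True)
ims=[]
for n in("scene","top"):
    c=cam(n);ims.append(c["image"]);print(n,c["camera_matrix"],c["k1"],c["cam_to_world"])
    save(c,n+"0.png")
s=arm.state();print(s)
E
```

```text
scene [[417.1397   0.     257.8187]
 [  0.     417.1397 182.9728]
 [  0.       0.       1.    ]] -0.14386753006216707 [[-0.809   0.3689 -0.4577  1.0796]
 [ 0.5877  0.4878 -0.6455  0.5592]
 [-0.0148 -0.7912 -0.6114  0.7252]
 [ 0.      0.      0.      1.    ]]
top [[448.7694   0.     259.4135]
 [  0.     448.7694 189.8508]
 [  0.       0.       1.    ]] -0.1654745515269903 [[-0.015  -0.9907  0.1354  0.5045]
 [-0.9999  0.0151 -0.0001 -0.0604]
 [-0.0019 -0.1354 -0.9908  1.0664]
 [ 0.      0.      0.      1.    ]]
{'clock': 0.1, 'qpos': array([-1.3734,  0.3134,  1.4983, -0.    ,  1.331 , -0.2234]), 'joint_vel': array([-0.0012, -0.0015, -0.0008, -0.0015, -0.0001, -0.0002]), 'joint_efforts': array([  0.0022, -40.2818, -25.264 ,   0.0695,   0.0343,  -0.0001]), 'eef_pos': array([ 0.2144, -0.479 ,  0.2383]), 'ee_rot': array([-3.0712, -0.656 ,  0.    ]), 'ft_force': array([ 0.2806, -0.1968, -0.2486]), 'wrist_torque': array([ 0.0343,  0.0273, -0.0097]), 'finger_force': 0.0, 'gripper_width': 0.08816223664395775}
```

View pics/scene0.png

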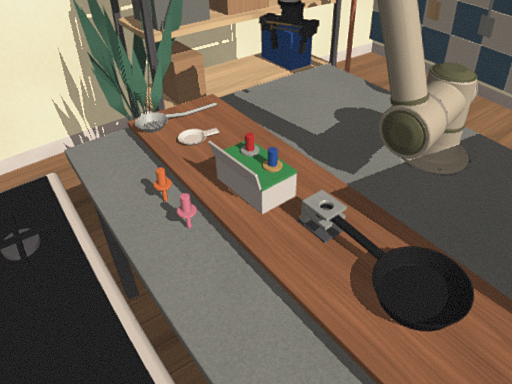

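View pics/top0.png

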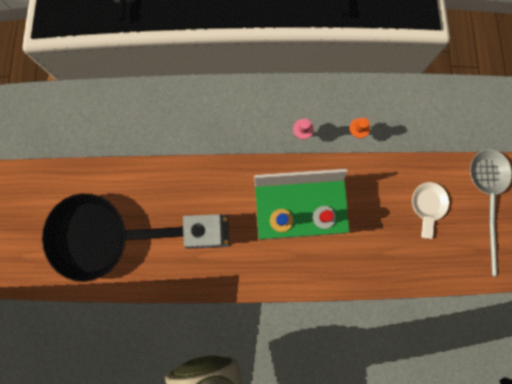

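The scene view shows the red knob at (250,141), the blue knob at (272,156) and the yoke at (325,205). In the top view they are at (326,215), (282,219) and (198,230, the hole). The pan bowl is at about (85,237).

```bash
cat > m.py <<'E'
from h import *
np.set_printoptions(precision=4,suppress=True)
def cents(c,lo,hi,roi):
    x0,y0,x1,y1=roi; h=cv2.cvtColor(c["image"],cv2.COLOR_RGB2HSV)[y0:y1,x0:x1]
    m=cv2.inRange(h,np.array(lo),np.array(hi)); n,l,s,ce=cv2.connectedComponentsWithStats(m)
    i=1+np.argmax(s[1:,4]); return ce[i]+[x0,y0],s[i],(l==i).astype(np.uint8)
E
python3 - <<'E'
from m import *
S=cam("scene");T=cam("top")
def tri(a,b):
    (o1,d1),(o2,d2)=ray(S,*a),ray(T,*b); A=np.stack([d1,-d2],1); t=np.linalg.lstsq(A,o2-o1,rcond=None)[0]
    p,q=o1+t[0]*d1,o2+t[1]*d2; return (p+q)/2,np.linalg.norm(p-q)
for nm,lo,hi,rs,rt in(("red",(0,150,60),(8,255,255),(235,125,262,160),(305,200,345,232)),("red2",(170,150,60),(180,255,255),(235,125,262,160),(305,200,345,232)),("blue",(105,130,30),(130,255,255),(260,140,285,170),(265,205,300,235))):
    try:
        a,sa,_=cents(S,lo,hi,rs);b,sb,_=cents(T,lo,hi,rt);print(nm,a,sa,b,sb,*tri(a,b),onz(T,*b,.178))
    except Exception as e: print(nm,e)
b,s,m=cents(T,(0,0,0),(180,255,70),(188,219,208,241));print("hole",b,s,onz(T,*b,.116))
b,s,m=cents(T,(0,0,0),(180,90,60),(35,185,135,290));print("bowl",b,s)
a,sa,_=cents(S,(0,0,0),(180,255,70),(315,196,336,215));print("holeS",a,sa,onz(S,*a,.116))
g,s,m=cents(T,(50,120,50),(80,255,255),(245,160,360,245))
k=cv2.findContours(m,0,2)[0][0]+np.array([[[245,160]]]);r=cv2.minAreaRect(k);print([onz(T,*p,.13)[:2] for p in cv2.boxPoints(r)])
C1=cv2.resize(T["image"][180:295,35:235],None,fx=4,fy=4,interpolation=2)
C2=cv2.resize(S["image"][180:250,280:400],None,fx=4,fy=4,interpolation=2)
out=np.zeros((460+0,800,3),np.uint8);out[:460]=C1
save({"image":out},"c1.png"); 
C3=cv2.resize(T["image"][205:260,110:240],None,fx=6,fy=6,interpolation=2);o=np.zeros((600,800,3),np.uint8);o[:330,:780]=C3;o[330:330+270,:480]=C2[:270];save({"image":o},"c2.png")
E
```

```text
red [249.557  140.5253] [ 10   7  10  19 158] [326.0661 215.7934] [ 15  10  13  12 121] [ 0.5716 -0.1935  0.1615] 0.003915297827773362 [ 0.5719 -0.1924  0.178 ]
red2 attempt to get argmax of an empty sequence
blue [272.3873 156.3028] [  8   8   9  18 142] [281.8488 218.7907] [12  9 11 11 86] [ 0.5672 -0.1038  0.1594] 0.003920999166531083 [ 0.5674 -0.1041  0.178 ]
hole [197.5294 230.2353] [  4   6  12  12 119] [0.55  0.072 0.116]
bowl [ 85.8969 236.7937] [   8   10   92   85 5220]
holeS [326.5745 205.9362] [ 6  8 12  5 47] [0.5504 0.0763 0.116 ]
[array([ 0.6392, -0.0507]), array([ 0.6501, -0.2425]), array([ 0.5405, -0.2461]), array([ 0.5305, -0.0569])]
```

View pics/c2.png

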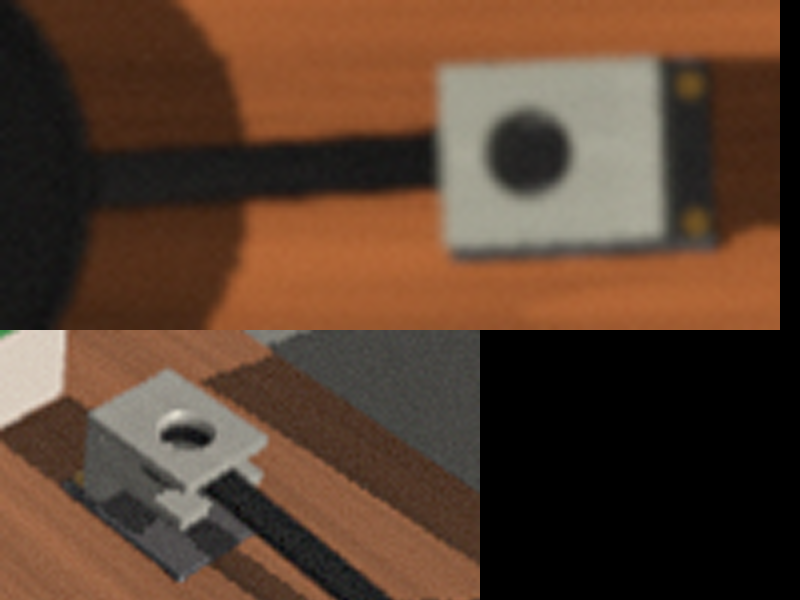

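The crop shows the handle running into the yoke (centreline px (128.3,234.9) to (183.3,231.6)), with the hole clear at (197.5,230). The knobs come out 90 mm apart, as they should. The next step is the eye position from the bowl and handle, and the moves to the red pin.

Run:
```python
from m import *
from scipy.spatial.transform import Rotation as R
T=cam("top")
b,s,m=cents(T,(0,0,0),(180,90,60),(35,185,135,290))
m=cv2.morphologyEx(m,cv2.MORPH_OPEN,np.ones((25,25),np.uint8))
k=max(cv2.findContours(m,0,1)[0],key=cv2.contourArea)[:,0]+[35,185]
P=np.array([onz(T,*p,.092)[:2] for p in k]);(cx,cy),r=cv2.minEnclosingCircle((P*1000).astype(np.float32))
A=np.c_[2*P,np.ones(len(P))];f=np.linalg.lstsq(A,(P**2).sum(1),rcond=None)[0];print("bowl",cx,cy,r,f[:2],np.sqrt(f[2]+f[0]**2+f[1]**2))
a=onz(T,128.3,234.9,.1)[:2];c=onz(T,183.3,231.6,.1)[:2];d=(c-a)/np.linalg.norm(c-a);print("handle",a,c,d,"at y=.072",a+d*(.072-a[1])/d[1],"eye",f[:2]+d*.265)
st=arm.state();M=R.from_rotvec(st["ee_rot"]).as_matrix();print(M)
# yoke yaw and pin in tool
for p in((.5717,-.193,.24),(.55,.072,.24)): print((M.T@(np.array(p)-st["eef_pos"]))*50)
```

```text
bowl 541.3480224609375 312.5607604980469 86.15254211425781 [0.5405 0.3108] 0.07646283749890931
handle [0.5419 0.2268] [0.5481 0.1052] [ 0.0514 -0.9987] at y=.072 [0.5498 0.072 ] eye [0.5542 0.0461]
[[ 0.9127  0.4085 -0.0001]
 [ 0.4085 -0.9127  0.0005]
 [ 0.0001 -0.0005 -1.    ]]
[22.1481 -5.7603 -0.0701]
[ 26.5707 -18.2974  -0.0634]
```

drive_tool --series '[1,-0.26,0,0,0,0,1,1,-0.26,0,0,0,0,1,1,-0.26,0,0,0,0,1,1,-0.26,0,0,0,0,1,1,-0.26,0,0,0,0,1,1,-0.26,0,0,0,0,1,1,-0.26,0,0,0,0,1,1,-0.26,0,0,0,0,1,1,-0.26,0,0,0,0,1,1,-0.26,0,0,0,0,1,1,-0.26,0,0,0,0,1,1,-0.26,0,0,0,0,1,1,-0.26,0,0,0,0,1,1,-0.26,0,0,0,0,1,1,-0.26,0,0,0,0,1,1,-0.26,0,0,0,0,1,1,-0.26,0,0,0,0,1,1,-0.26,0,0,0,0,1,1,-0.26,0,0,0,0,1,1,-0.26,0,0,0,0,1]' --grip_force 30

```text
clock: 1.92
eef_pos: [0.5378, -0.2201, 0.2386]
ee_rot: [-3.072, -0.656, 0.0]
ft_force: [-1.1, -0.7, 0.4]
gripper_width: 0.0879
finger_force: 0.0
```

drive_tool --series '[1,-0.26,0,0,0,0,1,1,-0.26,0,0,0,0,1,0.15,-0.04,0,0,0,0,1,0,0,0,0,0,0,1,0,0,0,0,0,0,1]'

```text
clock: 2.33
eef_pos: [0.5713, -0.1935, 0.2385]
ee_rot: [-3.072, -0.656, 0.001]
ft_force: [0.7, -0.1, 0.5]
gripper_width: 0.0881
finger_force: 0.0
```

Run:
```python
from m import *
from scipy.spatial.transform import Rotation as R
T=cam("top");S=cam("scene")
for v in (237,):
    print("bowl ctr", np.mean([onz(T,u,v,.092) for u in(43,126)],axis=0),onz(T,43,237,.092)-onz(T,126,237,.092),np.mean([onz(T,84,v,.092) for v in(194,280)],axis=0))
st=arm.state();M=R.from_rotvec(st["ee_rot"]).as_matrix();print(st["eef_pos"],st["clock"],st["gripper_width"])
print((M.T@(np.array((.5717,-.193,.141))-st["eef_pos"]))*50)
save({"image":cv2.resize(S["image"][60:260,170:430],None,fx=3,fy=3)},"over.png")
```

```text
bowl ctr [0.5376 0.3323 0.092 ] [0.    0.196 0.   ] [0.5385 0.332  0.092 ]
[ 0.5711 -0.1938  0.2388] 2.4333 0.08847610896318595
[ 0.0449 -0.0271  4.8893]
```

View pics/over.png

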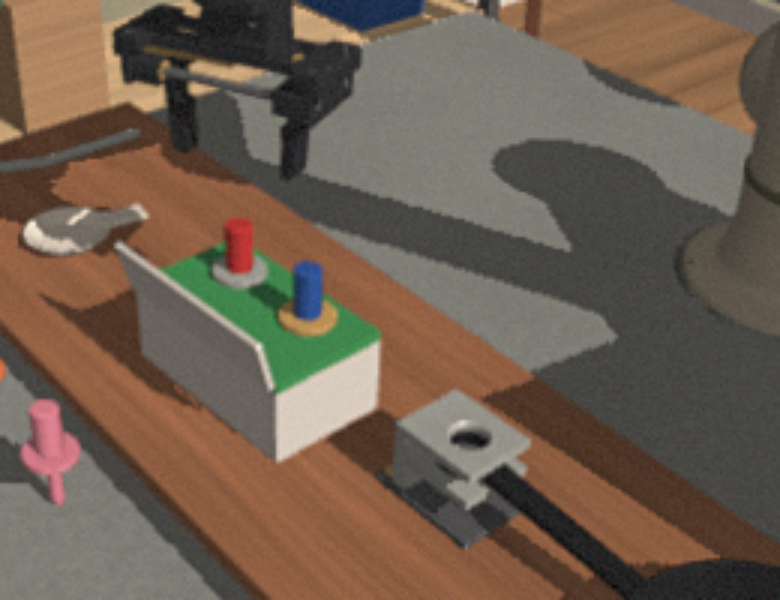

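The open fingers are centred above the red knob: tip midpoint at px (249,114), knob at (249.5,140). Descending to grasp.

drive_tool --series '[0.04,-0.03,0.9,0,0,0,1,0,0,0.9,0,0,0,1,0,0,0.9,0,0,0,1,0,0,0.8,0,0,0,1,0,0,0.7,0,0,0,1,0,0,0.4,0,0,0,1,0,0,0.25,0,0,0,1,0,0,0,0,0,0,0.1,0,0,0,0,0,0,0.1,0,0,0,0,0,0,0.1,0,0,0,0,0,0,0.1,0,0,0,0,0,0,0.1,0,0,0,0,0,0,0.1,0,0,0,0,0,0,0.1,0,0,0,0,0,0,0.1,0,0,0,0,0,0,0.1,0,0,0,0,0,0,0.1]' --grip_force 30

```text
clock: 3.85
eef_pos: [0.5723, -0.1923, 0.1417]
ee_rot: [3.072, 0.656, 0.0]
ft_force: [0.0, 1.0, 0.6]
gripper_width: 0.0236
finger_force: 8.7
```

drive_tool --series '[0,0,0,0,0,0,0,0,0,0,0,0,0,0,0,0,-0.3,0,0,0,0,0,0,-0.6,0,0,0,0,0,0,-0.8,0,0,0,0,0,0,-0.9,0,0,0,0,0,0,-0.9,0,0,0,0,0,0,-0.9,0,0,0,0,0,0,-0.8,0,0,0,0,0,0,-0.6,0,0,0,0,0,0,-0.3,0,0,0,0,0,0,0,0,0,0,0,0,0,0,0,0,0,0]' --grip_force 30

```text
clock: 4.93
eef_pos: [0.5721, -0.1921, 0.2633]
ee_rot: [-3.072, -0.656, 0.001]
ft_force: [-0.9, 0.3, -2.5]
gripper_width: 0.0233
finger_force: 30.0
```

Run:
```python
from m import *
from scipy.spatial.transform import Rotation as R
S=cam("scene")
st=arm.state();M=R.from_rotvec(st["ee_rot"]).as_matrix();print(st["eef_pos"],st["clock"],st["gripper_width"],st["finger_force"],st["ft_force"])
print((M.T@(np.array((.550,.070,.262))-st["eef_pos"]))*50)
save({"image":cv2.resize(S["image"][60:260,170:430],None,fx=3,fy=3)},"lift.png")
```

```text
[ 0.572  -0.1921  0.2628] 4.9833 0.023419251981199214 30.000049341470003 [-0.7341  0.0325 -1.0892]
[  4.3498 -12.4101   0.0524]
```

View pics/lift.png

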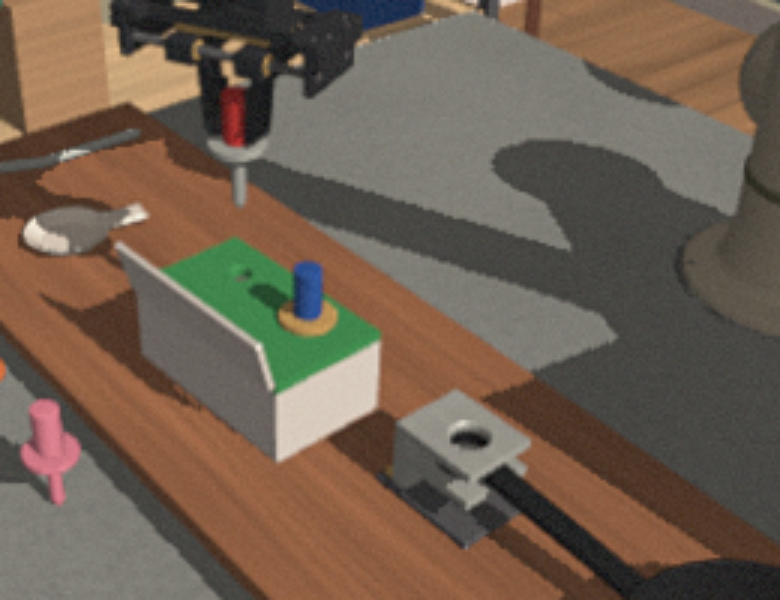

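The pin is held upright, with its tip at crop (240,200), clear of the deck. Going over the yoke.

drive_tool --series '[0.155,-0.443,0,0,0,0,0,0.31,-0.886,0,0,0,0,0,0.31,-0.886,0,0,0,0,0,0.31,-0.886,0,0,0,0,0,0.31,-0.886,0,0,0,0,0,0.31,-0.886,0,0,0,0,0,0.31,-0.886,0,0,0,0,0,0.31,-0.886,0,0,0,0,0,0.31,-0.886,0,0,0,0,0,0.31,-0.886,0,0,0,0,0,0.31,-0.886,0,0,0,0,0,0.31,-0.886,0,0,0,0,0,0.31,-0.886,0,0,0,0,0,0.31,-0.886,0,0,0,0,0,0.155,-0.443,0,0,0,0,0,0,0,0,0,0,0,0,0,0,0,0,0,0,0,0]'

```text
invalid input
```

drive_tool --series '[0,0,0.5,0,0,0,0,0,0,0.9,0,0,0,0,0,0,0.9,0,0,0,0,0,0,0.7,0,0,0,0,0,0,0.2,0,0,0,0,0,0,0,0,0,0,0,0,0,0,0,0,0,0]'

```text
clock: 5.57
eef_pos: [0.5723, -0.1923, 0.1998]
ee_rot: [3.072, 0.656, 0.0]
ft_force: [0.0, -0.2, -0.7]
gripper_width: 0.0232
finger_force: 30.0
```

Run:
```python
from m import *
S=cam("scene")
st=arm.state();print(st["eef_pos"],st["clock"],st["gripper_width"],st["finger_force"],st["ft_force"])
def proj(c,p):
    T=np.array(c["cam_to_world"]);q=T[:3,:3].T@(np.array(p)-T[:3,3]);s=q[:2]/q[2];s=s*(1+c["k1"]*(s@s));K=np.array(c["camera_matrix"]);return s*K[0,0]+K[:2,2]
e=st["eef_pos"]
for n,p in(("tip expected",e-[0,0,.011+.054]),("hole",(.55,.072,.116)),("aim on plate",(.55,.07,.116))): q=proj(S,p);print(n,q,(q-[270,110])*5)
save({"image":cv2.resize(S["image"][110:230,270:400],None,fx=5,fy=5,interpolation=2)},"pre.png")
```

```text
[ 0.5725 -0.1924  0.2003] 5.6167 0.02347586348891303 30.000030398368835 [ 1.1491  0.0033 -0.8689]
tip expected [249.0569 149.3303] [-104.7154  196.6514]
hole [325.3804 204.8521] [276.9022 474.2605]
aim on plate [324.7679 204.3881] [273.8396 471.9407]
```

View pics/pre.png

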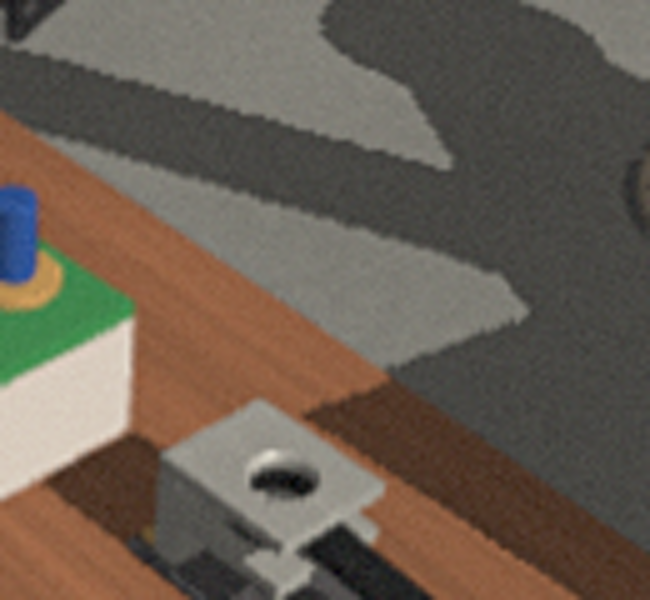

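The transfer call was refused (most likely a miscounted list), so the descent that followed happened over the container. It stayed inside the well's mouth and met no contact. The picture shows only the yoke, with its hole at crop (283,475), about 1 px from where I predicted it. I'll lift again and send one move at a time.

drive_tool --series '[0,0,-0.5,0,0,0,0,0,0,-0.9,0,0,0,0,0,0,-0.9,0,0,0,0,0,0,-0.7,0,0,0,0,0,0,-0.2,0,0,0,0,0,0,0,0,0,0,0]'

```text
clock: 6.12
eef_pos: [0.5726, -0.1924, 0.2656]
ee_rot: [3.07, 0.656, 0.004]
ft_force: [1.1, 0.8, -2.0]
gripper_width: 0.0229
finger_force: 30.0
```

drive_tool --series '[0.155,-0.443,0,0,0,0,0,0.31,-0.886,0,0,0,0,0,0.31,-0.886,0,0,0,0,0,0.31,-0.886,0,0,0,0,0,0.31,-0.886,0,0,0,0,0,0.31,-0.886,0,0,0,0,0,0.31,-0.886,0,0,0,0,0,0.31,-0.886,0,0,0,0,0]'

```text
clock: 6.78
eef_pos: [0.5597, -0.0503, 0.2627]
ee_rot: [-3.071, -0.656, 0.002]
ft_force: [-0.4, -0.0, -0.3]
gripper_width: 0.0228
finger_force: 30.0
```

drive_tool --series '[0.31,-0.886,0,0,0,0,0,0.31,-0.886,0,0,0,0,0,0.31,-0.886,0,0,0,0,0,0.31,-0.886,0,0,0,0,0,0.31,-0.886,0,0,0,0,0,0.31,-0.886,0,0,0,0,0,0.155,-0.443,0,0,0,0,0,0,0,0,0,0,0,0,0,0,0,0,0,0,0]'

```text
clock: 7.53
eef_pos: [0.5499, 0.0697, 0.2633]
ee_rot: [3.072, 0.657, -0.001]
ft_force: [-0.8, 0.2, -0.7]
gripper_width: 0.0234
finger_force: 30.0
```

drive_tool --series '[0,0,0.5,0,0,0,0,0,0,0.9,0,0,0,0,0,0,0.9,0,0,0,0,0,0,0.8,0,0,0,0,0,0,0.5,0,0,0,0,0,0,0,0,0,0,0,0,0,0,0,0,0,0]'

```text
clock: 8.12
eef_pos: [0.5502, 0.0691, 0.1916]
ee_rot: [-3.072, -0.655, 0.001]
ft_force: [0.1, -0.2, -1.2]
gripper_width: 0.0233
finger_force: 30.0
```

Run:
```python
from m import *
S=cam("scene");st=arm.state();e=st["eef_pos"];print(e,st["ft_force"])
def proj(c,p):
    T=np.array(c["cam_to_world"]);q=T[:3,:3].T@(np.array(p)-T[:3,3]);s=q[:2]/q[2];s=s*(1+c["k1"]*(s@s));K=np.array(c["camera_matrix"]);return s*K[0,0]+K[:2,2]
for n,p in(("tip expected",e-[0,0,.065]),("flange under",e-[0,0,.011]),("below tip on plate",(e[0],e[1],.116)),("hole",(.55,.072,.116)),("+x1cm",(.56,.072,.116)),("+y1cm",(.55,.082,.116))): print(n,(proj(S,p)-[270,110])*5)
save({"image":cv2.resize(S["image"][110:230,270:400],None,fx=5,fy=5,interpolation=2)},"pre2.png")
```

```text
[0.5505 0.0693 0.1923] [ 0.5471  0.8682 -1.0649]
tip expected [274.094  452.2439]
flange under [284.6464 355.8671]
below tip on plate [271.9536 471.5536]
hole [276.9022 474.2605]
+x1cm [260.5014 483.1211]
+y1cm [292.33  485.949]
```

View pics/pre2.png

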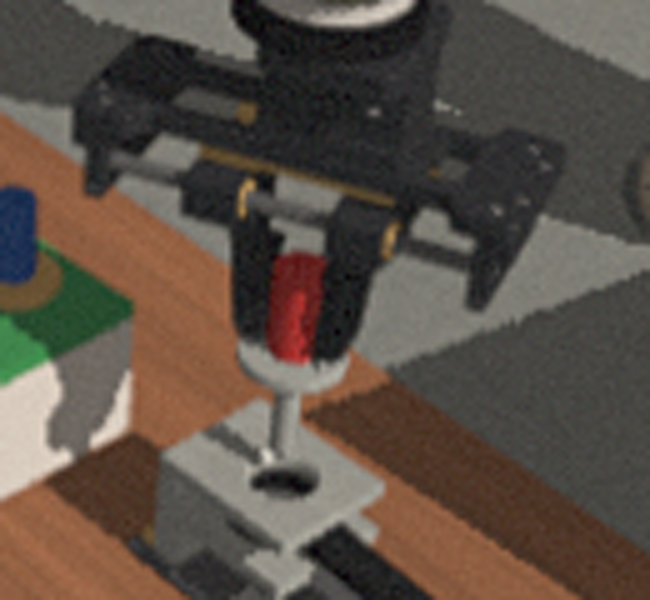

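The tip is at crop (283,457), which falls on the plate at about (281,477). The hole centre is at (284,478), so the offset is about 2 mm, on the intended side. Inserting.

drive_tool --series '[0,0,0.25,0,0,0,0,0,0,0.35,0,0,0,0,0,0,0.35,0,0,0,0,0,0,0.35,0,0,0,0,0,0,0.3,0,0,0,0,0,0,0,0,0,0,0,0]'

```text
invalid input
```

drive_tool --series '[0,0,0.25,0,0,0,0,0,0,0.35,0,0,0,0,0,0,0.35,0,0,0,0,0,0,0.35,0,0,0,0,0,0,0.3,0,0,0,0,0,0,0,0,0,0,0]'

```text
clock: 8.67
eef_pos: [0.5495, 0.0697, 0.1581]
ee_rot: [-3.072, -0.656, 0.004]
ft_force: [0.4, 0.0, -1.1]
gripper_width: 0.0233
finger_force: 30.0
```

drive_tool --series '[0,0,0.3,0,0,0,0,0,0,0.35,0,0,0,0,0,0,0.35,0,0,0,0,0,0,0.3,0,0,0,0,0,0,0.1,0,0,0,0,0,0,0,0,0,0,0]'

```text
clock: 9.17
eef_pos: [0.5499, 0.0697, 0.131]
ee_rot: [-3.072, -0.656, 0.002]
ft_force: [-0.5, -0.1, -2.0]
gripper_width: 0.0233
finger_force: 30.0
```

drive_tool --series '[0,0,0.06,0,0,0,0,0,0,0.06,0,0,0,0,0,0,0,0,0,0,0]'

```text
clock: 9.42
eef_pos: [0.5501, 0.0697, 0.1293]
ee_rot: [-3.072, -0.656, -0.0]
ft_force: [-0.5, 0.2, -1.7]
gripper_width: 0.0229
finger_force: 30.0
```

drive_tool --series '[0,0,0.06,0,0,0,0,0,0,0.05,0,0,0,0,0,0,0,0,0,0,0]'

```text
clock: 9.67
eef_pos: [0.5503, 0.0697, 0.1277]
ee_rot: [3.072, 0.656, 0.001]
ft_force: [-1.1, -0.6, 4.2]
gripper_width: 0.0233
finger_force: 30.0
```

Contact: the upward force went from -1.7 to 4.2 N at TCP z = 0.1277 m, which is within about 1 mm of the nominal flange height. Releasing.

drive_tool --series '[0,0,0,0,0,0,0.5,0,0,0,0,0,0,1,0,0,0,0,0,0,1,0,0,0,0,0,0,1,0,0,0,0,0,0,1,0,0,0,0,0,0,1,0,0,0,0,0,0,1,0,0,0,0,0,0,1]'

```text
clock: 10.33
eef_pos: [0.5501, 0.0697, 0.1271]
ee_rot: [-3.072, -0.656, 0.0]
ft_force: [0.3, 0.3, -0.1]
gripper_width: 0.0744
finger_force: 0.0
```

Up 120 mm, clear of everything.

drive_tool --series '[0,0,-0.3,0,0,0,1,0,0,-0.7,0,0,0,1,0,0,-1,0,0,0,1,0,0,-1,0,0,0,1,0,0,-1,0,0,0,1,0,0,-1,0,0,0,1,0,0,-0.7,0,0,0,1,0,0,-0.3,0,0,0,1,0,0,0,0,0,0,1]'

```text
clock: 11.08
eef_pos: [0.5505, 0.0697, 0.2485]
ee_rot: [3.072, 0.656, 0.004]
ft_force: [-0.9, -0.5, -0.4]
gripper_width: 0.0879
finger_force: 0.0
```

Run:
```python
from m import *
S=cam("scene");st=arm.state();print(st["eef_pos"],st["clock"],st["ft_force"])
save({"image":cv2.resize(S["image"][110:230,270:400],None,fx=5,fy=5,interpolation=2)},"end.png")
```

```text
[0.5501 0.0697 0.2472] 11.1333 [-0.2321 -0.5603 -1.0112]
```

View pics/end.png

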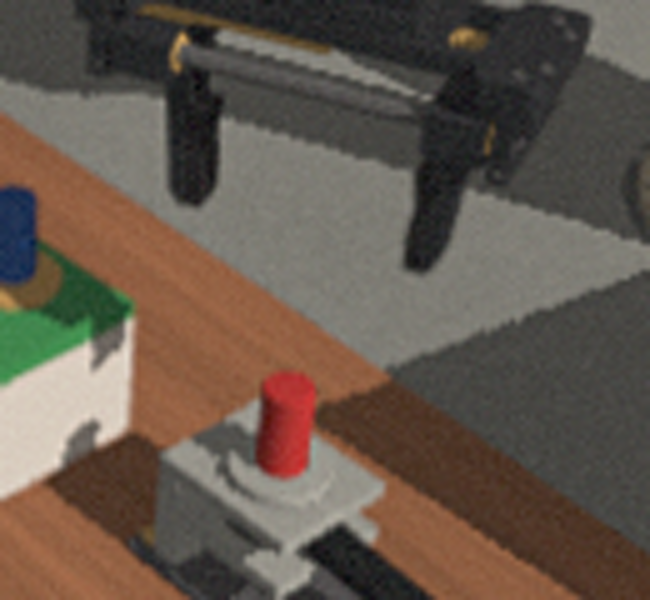

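The pin stands upright with its flange flat on the upper ear (knob base at crop (284,468)). The gripper is well clear, and the blue pin and the pan look unmoved.

```bash
python3 -c "from rig import arm; print(arm.job_done())"
```

```text
the job is handed in; nothing more can be done
None
```

The red-knobbed pin is through the upper ear, eye and lower ear, upright with its flange down on the upper ear as far as the last picture shows; the blue pin and the pan look unmoved, and I handed the job in at about 11 s (the hand-in returned no verdict).

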